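# Point out the parts for the next repair, then log it

### The arm

A 7-joint arm with a two-finger parallel gripper is mounted at the origin on a cart in front of the work surface, level with it; the furniture and walls round the work are solid. World frame = base frame: x ahead of the robot, y to its left, z up, the work surface at z = 0. Lengths are in m, angles in rad, forces in N, time in s.
With the tool pointing down it reaches from about 0.4 to 0.85 m from the base axis. Payload 10.4 kg.
Tool frame: the origin (TCP) lies midway between the tips of the shut fingers; the grasp point (between the pads) lies 19 mm behind it; z points along the fingers, y is the line along which they close (so a half turn about z gives the same grasp; the last joint's range is limited). The gripper opens to 87 mm and grips with 3 to 60 N. Pads are 19 mm wide; open, the fingers measure 117 mm over their backs; the gripper's body (75 mm by 190 mm) begins 51 mm behind the grasp point.
Start: joints at [1.187, 0.332, -0.065, 1.46, 0.022, 1.35, -0.088], TCP at [0.221, -0.585, 0.223] pointing down, gripper open.
Joint ranges: [-2.6, 2.6], [-0.5, 2.12], [-1.47, 1.34], [0.16, 2.42], [-1.27, 4.41], [0.06, 2.06], [-2.6, 2.6]. Speed limits (rad/s): [2.22, 2.22, 2.79, 2.79, 3.14, 3.14, 3.14].

### API

Orientations are given as a rotation vector (axis times angle).
In Python, from station import env, capture, finder gives the robot as it stands.
- The arm moves only by the tool servo_tool, never from a script. Its argument "moves" is a list of rows, each a list of 3 entries, a list of its own where there are three numbers: the opening in per cent of the stroke, from 0 (shut) to 100 (fully open), then the shift along the tool's x, y, z in m, then the turn about the tool's z in degrees. In form: [[fingers, [tx, ty, tz], yaw], ...]. A call has 1 to 12 rows; each row shifts and turns the commanded pose from where the row before left it, along the tool's axes as they then stand; what a row does not reach is not made up. A row lasts 1/12 s, in which the tool goes at most 41.7 mm and 7.16 degrees, less where a joint would pass 70% of its speed; a pose out of reach is approached as far as the arm can. A call with a gripper value outside its range is refused whole. The fingers move at their own pace and stop on an object; "squeeze" is the grip in N (left out, the last holds). Time passes only in rows, so rows that do not move let the fingers close. It gives the time, the measured TCP pose, the force, the opening and the grip force at its end, in the units of the state.
- env.sense(): the state, without advancing time (a new reading comes with each control period).
- capture(name): name is "scene" or "top" or "wrist"; returns a dict with "frame" (480x640x3 uint8, red, green, blue), "z_map" (480x640 float32, m along the optical axis (not along the pixel's ray), 0 where there is no reading), "intrinsics" (3x3 intrinsics, pixels), "distortion" ([k1, k2, p1, p2, k3] as OpenCV has them; the pictures are not rectified), "R" (3x3) and "t" (3): a world point X has camera coordinates R X + t; the wrist camera has in their place "tool_from_camera" (4x4, takes a point from camera to tool coordinates, whose origin is the TCP and whose axes are the flange's). Camera axes: x right, y down, z forward; pixel columns grow to the right and rows downward; lengths in m; the calibration is good to about 2 mm. A picture is of the moment at which its call begins: read the wrist's pose just before it.
- env.job_done(): hands the job in; it is judged then, once.
Trained networks look in a picture, given as the dict that the camera call returned (one of the last four; its "shot" number tells which), for a name from the list of things; names that differ only in an ending like _2 or _b are one class to them, and where a whole thing is asked for, a point or a joint stands for the part that bears it (a point fixed in the world has none). Each returns a list of dicts, best first, with "confidence" (0 to 1); they miss things now and then, are a little off and sometimes report something else, mostly with a low value. They report only what shows in the picture. A call takes as long as a camera call.
- finder.search_frame(name, picture): "bbox" ([centre column, centre row, width, height] as shares, 0 to 1, of the picture: columns of its width, rows of its height, round what is visible of it).
- finder.landmark_of(name, picture): "point" ([column, row] as shares, 0 to 1, of the picture: columns of its width, rows of its height: a listed point, or the origin of a listed thing).
The state is a dict: "t": time; "joints": joint angles; "qvel": joint speeds; "effort": joint torques, N m; "tool_pos": TCP position; "eef_rot": TCP orientation; "force": force on the tool from outside, world axes, zero at the start; "ft_torque": the same for the moment, N m; "finger_gap": opening from 0.0 (shut) to 1.0 (fully open); "grasp_force": force on a finger pad.
Only numpy, scipy, OpenCV 4.12 (cv2) and the standard library are available. Lean on these libraries where they do the work, as an engineer would, in place of code of your own. Each camera call takes 0.05 s, during which the arm holds its last target. There are 200 camera calls.

### The job

Show the bench camera what the next computer repair needs, without touching any of the parts or tools: point straight down at the green memory module with the gripper's tip a couple of centimetres above it and hold still there for two seconds, then do the same over the handle of the white screwdriver. Then press the green button fully down and let it go to log the request. Point at nothing else: stay well above the other module, the relay board and the other screwdrivers on the way.

Things in the scene. Friction and masses are not known exactly. Their poses are not given: they have to be found in the camera images.
- module_green: bare memory module with a GREEN board, 30 x 133 x 5 mm, lying flat and loose; target 1. Origin: centre of its underside, on the surface; its y axis runs along its length, z up; its top is 5 mm above the surface.
- module_blue: the same memory module with a BLUE board, 30 x 133 x 5 mm, lying flat and loose; not wanted. Origin and axes as the green one.
- relay_board: small blue circuit board with three blue relays, 50 x 70 x 17 mm, lying flat and loose; not wanted. Origin: centre of its underside; z up.
- driver_white: screwdriver with a WHITE handle, 150 mm long, lying flat; handle 75 mm long, up to 22 mm thick and high, on the body's +y half, thin steel shaft on the -y half. Origin: on the surface under the middle of its length; z up. Target 2.
- white_handle (a point): point on top of the white screwdriver's handle, at the middle of the handle's length, 21 mm above the surface; place to point at.
- driver_blue: screwdriver with a BLUE handle, 190 mm long, lying flat; handle 90 mm long, up to 26 mm thick and high, on the body's +y half, thin steel shaft on the -y half. Origin: on the surface under the middle of its length; z up. Not wanted.
- driver_yellow: screwdriver with a YELLOW handle, 130 mm long, lying flat; handle 70 mm long, up to 19 mm thick and high, on the body's +y half, thin steel shaft on the -y half. Origin: on the surface under the middle of its length; z up. Not wanted.
- log_button_top (a point): centre of the flat top of a green push button, 36 mm across, in a round black housing 52 mm across and 12 mm high fixed to the worktop; the top stands 22 mm above the surface when up. It moves with the button.
- log_button (a joint): travel of the green button in m: 0 = up, 0.006 = fully down (straight down); a spring (about 1.5 N at first, 5 N fully down) brings it back up.

How it is judged:
By the outcome, as a careful person would: the job done as asked, in the order asked, and still so for the second after the job is handed in, with the robot touching nothing.
It also fails if it takes over 58 s, if anything falls off the work surface, if the arm or the gripper's body presses on something with over 40 N, if the wrist force passes 120 N, or if a joint passes its speed limit or range.

## Working session

There is one attempt and no reset: what is moved stays moved. The work goes in short steps, Python scripts to look and compute and a tool call to move; the robot and the scene stay as the last step left them, time stands still between calls to the robot, and variables do not carry over. Pictures are saved under pics/ and viewed, at most 10 in all, crops included, and the job is handed in when it is done.

Besides the shell and the picture viewer there is one more tool, called as a command line: name --argument value ..., lists and objects as JSON in quotes. servo_tool: Moves the arm, as the interface text tells. Its arguments: {"type":"object","properties":{"moves":{"type":"array"},"squeeze":{"type":"number"}},"required":["moves"]}

```bash
mkdir -p pics; cat > h.py <<'E'
import numpy as np, cv2
from station import env, capture, finder
def world(c,u,v,z):
    K=np.array(c["intrinsics"]);d=np.array(c["distortion"]);R=np.array(c["R"]);t=np.array(c["t"])
    p=cv2.undistortPoints(np.array([[[u,v]]],float),K,d)[0,0]
    r=R.T@np.array([p[0],p[1],1]);o=-R.T@t
    return o+r*(z-o[2])/r[2]
def depthpt(c,u,v):
    K=np.array(c["intrinsics"]);d=np.array(c["distortion"]);R=np.array(c["R"]);t=np.array(c["t"])
    p=cv2.undistortPoints(np.array([[[u,v]]],float),K,d)[0,0]
    z=c["z_map"][int(v),int(u)]
    return R.T@(np.array([p[0],p[1],1])*z-t)
E
python3 - <<'E'
from h import *
s=env.sense();print(s)
Z=dict(module_green=.005,module_blue=.005,relay_board=.017,driver_white=.01,white_handle=.021,driver_blue=.013,driver_yellow=.01,log_button_top=.022)
for n in("top","scene"):
    c=capture(n);cv2.imwrite(f"pics/{n}0.png",c["frame"][:,:,::-1])
    print(n,(-np.array(c["R"]).T@c["t"]).round(3))
    for k,z in Z.items():
        for r in finder.landmark_of(k,c)[:2]:
            u,v=r["point"][0]*640,r["point"][1]*480
            print(k,round(r["confidence"],2),int(u),int(v),world(c,u,v,z).round(3),depthpt(c,min(u,639),min(v,479)).round(3))
E
```

```text
{'t': 0.0, 'joints': array([ 1.18742059,  0.33285715, -0.06468385,  1.46094935,  0.02162715,
        1.34990197, -0.08849687]), 'qvel': array([ 0.00115753,  0.00184263,  0.00113958, -0.00069203, -0.0001855 ,
       -0.00125256, -0.00215959]), 'effort': array([-4.06996821e-05, -6.23263264e+01,  2.41140352e-02, -3.89889050e+01,
       -6.14948594e-02,  3.99262388e-02,  1.68557849e-04]), 'tool_pos': array([ 0.22046329, -0.58440754,  0.22175927]), 'eef_rot': array([-3.08926015e+00, -5.63413116e-01,  5.51033867e-04]), 'force': array([ 0.61407089, -0.38373172,  0.36508642]), 'ft_torque': array([ 0.00447185, -0.01106537,  0.0137055 ]), 'grasp_force': 0.0, 'finger_gap': 0.9989998407008153}
top [ 0.506 -0.086  1.073]
module_green 0.93 203 292 [0.447 0.186 0.005] [0.447 0.187 0.002]
module_blue 0.72 246 293 [0.445 0.089 0.005] [ 0.444  0.09  -0.002]
relay_board 0.81 291 271 [ 0.492 -0.015  0.017] [ 0.492 -0.014  0.011]
driver_white 0.66 430 279 [ 0.47  -0.322  0.01 ] [ 0.47  -0.325 -0.002]
white_handle 0.78 438 297 [ 0.432 -0.336  0.021] [ 0.432 -0.335  0.022]
driver_blue 0.7 392 266 [ 0.502 -
[... 222 characters left out ...]
een 0.59 201 227 [0.441 0.171 0.005] [ 0.447  0.181 -0.002]
module_blue 0.9 230 243 [0.448 0.087 0.005] [ 0.452  0.094 -0.001]
relay_board 0.61 279 255 [ 0.475 -0.02   0.017] [ 0.49  -0.003 -0.   ]
driver_white 0.76 422 356 [ 0.459 -0.334  0.01 ] [ 0.456 -0.335  0.014]
white_handle 0.75 409 363 [ 0.427 -0.331  0.021] [ 0.429 -0.33   0.019]
white_handle 0.2 280 254 [ 0.475 -0.022  0.021] [ 0.495  0.001 -0.002]
driver_blue 0.61 380 312 [ 0.487 -0.238  0.013] [ 0.486 -0.238  0.013]
driver_yellow 0.78 334 274 [ 0.511 -0.122  0.01 ] [ 0.517 -0.117  0.003]
driver_yellow 0.69 200 227 [0.436 0.166 0.01 ] [ 0.445  0.182 -0.001]
log_button_top 0.78 411 240 [ 0.672 -0.169  0.022] [ 0.672 -0.169  0.022]
```

View pics/top0.png

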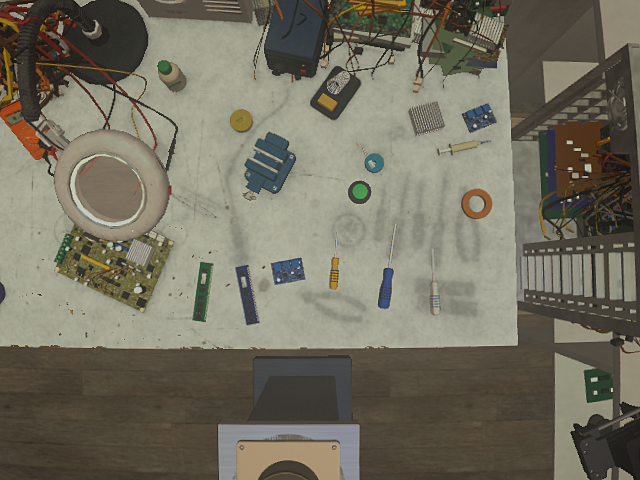

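View pics/scene0.png

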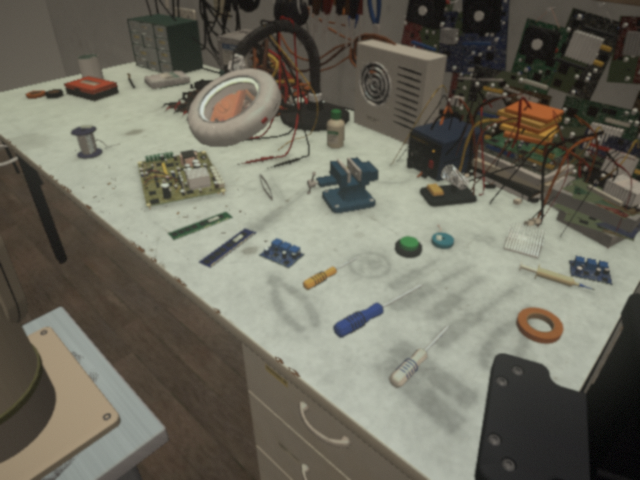

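Top view: green module at (203,292), blue at (246,294), white handle at about (435,297), green button at (360,191). The lamp ring at (110,190) is raised, so I'll check its clearance and refine the targets by colour.

```bash
cat >> h.py <<'E'
from scipy.spatial.transform import Rotation as Ro
def delta(p):
    s=env.sense();return Ro.from_rotvec(s["eef_rot"]).inv().apply(np.array(p)-s["tool_pos"])
E
python3 - <<'E'
from h import *
c=capture("top");f=c["frame"];h=cv2.cvtColor(f,cv2.COLOR_RGB2HSV)
def seg(m,box,z,n):
    x0,y0,x1,y1=box;k=np.zeros(m.shape,np.uint8);k[y0:y1,x0:x1]=m[y0:y1,x0:x1]
    k=cv2.morphologyEx(k,cv2.MORPH_OPEN,np.ones((3,3)))
    r=cv2.minAreaRect(cv2.findNonZero(k));P=np.array([world(c,*p,z) for p in cv2.boxPoints(r)])
    print(n,r,world(c,*r[0],z).round(4),np.linalg.norm(P[1]-P[0]).round(3),np.linalg.norm(P[2]-P[1]).round(3))
g=((h[...,0]>40)&(h[...,0]<90)&(h[...,1]>90)).astype(np.uint8)
seg(g,(185,250,222,335),.005,"green");seg(g,(345,175,376,208),.022,"btn")
k=((c["z_map"]>0)&(c["z_map"]<1.073-.008)).astype(np.uint8)
seg(k,(420,235,450,330),.012,"white")
for u,v in [(165,195),(160,220),(110,132),(150,150),(270,165),(295,40),(100,30)]: print(u,v,depthpt(c,u,v).round(3))
cv2.imwrite("pics/w.png",cv2.resize(f[240:330,180:460,::-1],None,fx=2.8,fy=2.8,interpolation=2))
s=env.sense();print(Ro.from_rotvec(s["eef_rot"]).as_matrix().round(3))
for p in [(.47,-.25,.22),(.447,.186,.22)]:print(delta(p).round(3))
E
```

```text
green ((199.867919921875, 302.5377197265625), (24.312820434570312, 2.747211456298828), 74.05460357666016) [0.424  0.1936 0.005 ] 0.006 0.055
btn ((359.5, 191.0), (14.0, 15.0), 90.0) [ 0.6685 -0.1661  0.022 ] 0.033 0.031
white ((434.5, 293.5), (71.0, 29.0), 90.0) [ 0.44   -0.3299  0.012 ] 0.065 0.157
165 195 [0.644 0.221 0.166]
160 220 [ 0.612  0.288 -0.001]
110 132 [0.756 0.309 0.222]
150 150 [0.726 0.242 0.195]
270 165 [0.723 0.029 0.051]
295 40 [ 0.979 -0.03   0.106]
100 30 [1.038 0.414 0.07 ]
[[ 0.936  0.353  0.   ]
 [ 0.353 -0.936 -0.   ]
 [-0.     0.    -1.   ]]
[ 0.351 -0.225  0.003]
[ 0.484 -0.641  0.003]
```

View pics/w.png

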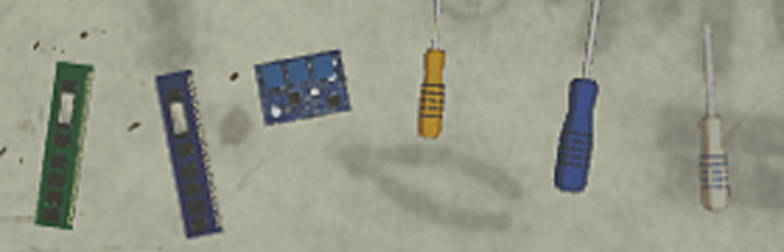

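Crop: green module centre is at full-image (203,292). White handle spans crop (711,117)–(714,210), so its middle is at about (434.6,298), near (0.430,-0.329). Moving high with the fingers shutting.

servo_tool --moves '[[0,[0.015,-0.01,0],0],[0,[0.03,-0.02,0],0],[0,[0.03,-0.02,0],0],[0,[0.03,-0.02,0],0],[0,[0.03,-0.02,0],0],[0,[0.03,-0.02,0],0],[0,[0.03,-0.02,0],0],[0,[0.03,-0.02,0],0],[0,[0.03,-0.02,0],0],[0,[0.03,-0.02,0],0],[0,[0.03,-0.02,0],0],[0,[0.03,-0.02,0],0]]'

```text
t: 1.95
tool_pos: [0.463, -0.2463, 0.2229]
eef_rot: [3.09, 0.563, 0.001]
force: [0.8, -0.3, 0.1]
finger_gap: 0.178
grasp_force: 0.0
```

```bash
python3 - <<'E'
from h import *
s=env.sense();print(s["t"],s["tool_pos"],s["eef_rot"],s["finger_gap"],delta((.447,.186,.22)).round(3))
E
```

```text
1.95 [ 0.46302314 -0.24628948  0.22287957] [3.09003228e+00 5.63283653e-01 7.12677007e-04] 0.17774086929098717 [ 0.138 -0.41   0.003]
```

servo_tool --moves '[[0,[0.007,-0.02,0],0],[0,[0.012,-0.036,0],0],[0,[0.012,-0.036,0],0],[0,[0.012,-0.036,0],0],[0,[0.012,-0.036,0],0],[0,[0.012,-0.036,0],0],[0,[0.012,-0.036,0],0],[0,[0.012,-0.036,0],0],[0,[0.012,-0.036,0],0],[0,[0.012,-0.036,0],0],[0,[0.012,-0.036,0],0],[0,[0.012,-0.036,0],0]]'

```text
t: 2.95
tool_pos: [0.4451, 0.1922, 0.223]
eef_rot: [3.09, 0.563, 0.002]
force: [0.7, 0.5, -0.7]
finger_gap: 0.005
grasp_force: 0.0
```

```bash
cat >> h.py <<'E'
def wristcap():
    s=env.sense();c=capture("wrist");T=np.eye(4);T[:3,:3]=Ro.from_rotvec(s["eef_rot"]).as_matrix();T[:3,3]=s["tool_pos"]
    W=T@np.array(c["tool_from_camera"]);c=dict(c);c["R"]=W[:3,:3].T;c["t"]=-W[:3,:3].T@W[:3,3];return c
def find(n,z,c):
    for r in finder.landmark_of(n,c)[:2]:
        u,v=r["point"][0]*640,r["point"][1]*480
        print(n,round(r["confidence"],2),int(u),int(v),world(c,u,v,z).round(4))
E
python3 - <<'E'
from h import *
s=env.sense();print(s["t"],s["tool_pos"],s["finger_gap"],delta((.447,.186,.22)).round(3))
c=wristcap();find("module_green",.005,c);find("module_blue",.005,c)
cv2.imwrite("pics/w1.png",c["frame"][:,:,::-1])
E
```

```text
2.95 [0.44512296 0.19221143 0.22296718] 0.005379861484934188 [-0.     0.006  0.003]
module_green 0.98 314 213 [0.446  0.1937 0.005 ]
module_blue 0.74 401 250 [0.4412 0.0927 0.005 ]
```

View pics/w1.png

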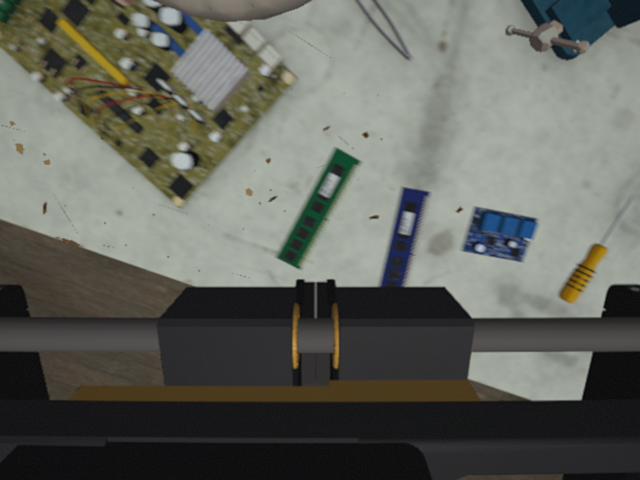

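Wrist view: green module runs from (347,155) to (290,263), so its centre is about (319,209).

```bash
python3 - <<'E'
from h import *
c=wristcap()
h=cv2.cvtColor(c["frame"],cv2.COLOR_RGB2HSV);g=((h[...,0]>40)&(h[...,0]<95)&(h[...,1]>110)).astype(np.uint8)
k=np.zeros_like(g);k[140:275,270:365]=g[140:275,270:365];k=cv2.morphologyEx(k,cv2.MORPH_CLOSE,np.ones((7,7)));k=cv2.morphologyEx(k,cv2.MORPH_OPEN,np.ones((5,5)))
r=cv2.minAreaRect(cv2.findNonZero(k));P=np.array([world(c,*p,.005) for p in cv2.boxPoints(r)])
print(r,world(c,*r[0],.005),np.linalg.norm(P[1]-P[0]),np.linalg.norm(P[2]-P[1]))
p=world(c,*r[0],.005);p[2]=.025;print(delta(p).round(4),env.sense()["tool_pos"])
E
```

```text
((320.9674072265625, 208.61468505859375), (23.91574478149414, 123.1535873413086), 28.855661392211914) [0.4521083  0.19132623 0.005     ] 0.12880731309027926 0.02406261062508814
[0.0065 0.0026 0.1975] [0.44515645 0.19142498 0.22253215]
```

servo_tool --moves '[[0,[0.002,0.002,0.01],0],[0,[0.001,0.001,0.02],0],[0,[0,0,0.025],0],[0,[0,0,0.025],0],[0,[0,0,0.025],0],[0,[0,0,0.025],0],[0,[0,0,0.02],0],[0,[0,0,0.02],0],[0,[0,0,0.015],0],[0,[0,0,0.008],0],[0,[0,0,0.004],0],[0,[0,0,0],0]]'

```text
t: 4.15
tool_pos: [0.4492, 0.1878, 0.0249]
eef_rot: [3.091, 0.562, -0.002]
force: [0.3, -0.5, 0.3]
finger_gap: 0.006
grasp_force: 0.0
```

```bash
python3 - <<'E'
from h import *
s=env.sense();print(s["t"],s["tool_pos"],s["eef_rot"],s["force"])
c=capture("top");cv2.imwrite("pics/t2.png",cv2.resize(c["frame"][220:340,130:290,::-1],None,fx=4,fy=4))
c=wristcap();cv2.imwrite("pics/w2.png",c["frame"][:,:,::-1])
E
```

```text
4.15 [0.44917296 0.1878033  0.02487704] [ 3.09055076e+00  5.61855510e-01 -1.66116074e-03] [ 0.29082859 -0.52252343  0.25949951]
```

View pics/w2.png

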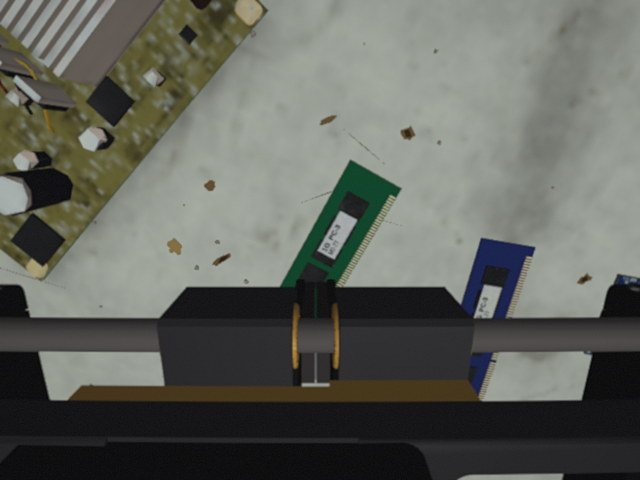

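Wrist view: the shut fingertips (316,285) are over the green module, whose visible part runs from (375,175) down to the fingers. Tip is 20 mm above its top. Holding.

servo_tool --moves '[[0,[0,0,0],0],[0,[0,0,0],0],[0,[0,0,0],0],[0,[0,0,0],0],[0,[0,0,0],0],[0,[0,0,0],0],[0,[0,0,0],0],[0,[0,0,0],0],[0,[0,0,0],0],[0,[0,0,0],0],[0,[0,0,0],0],[0,[0,0,0],0]]'

```text
t: 5.25
tool_pos: [0.4493, 0.1887, 0.0255]
eef_rot: [3.091, 0.564, -0.0]
force: [-0.8, -0.4, -0.5]
finger_gap: 0.007
grasp_force: 0.0
```

servo_tool --moves '[[0,[0,0,0],0],[0,[0,0,0],0],[0,[0,0,0],0],[0,[0,0,0],0],[0,[0,0,0],0],[0,[0,0,0],0],[0,[0,0,0],0],[0,[0,0,0],0],[0,[0,0,0],0],[0,[0,0,0],0],[0,[0,0,0],0],[0,[0,0,0],0]]'

```text
t: 6.25
tool_pos: [0.4493, 0.1887, 0.0255]
eef_rot: [3.09, 0.564, 0.0]
force: [0.2, -1.1, 0.9]
finger_gap: 0.006
grasp_force: 0.0
```

servo_tool --moves '[[0,[0,0,0],0],[0,[0,0,0],0],[0,[0,0,0],0],[0,[0,0,0],0],[0,[0,0,0],0],[0,[0,0,0],0],[0,[0,0,0],0],[0,[0,0,0],0],[0,[0,0,0],0],[0,[0,0,0],0]]'

```text
t: 7.08
tool_pos: [0.4493, 0.1887, 0.0255]
eef_rot: [3.091, 0.564, 0.0]
force: [-0.3, 0.9, 0.7]
finger_gap: 0.001
grasp_force: 0.0
```

servo_tool --moves '[[0,[0,0,-0.01],0],[0,[0,0,-0.025],0],[0,[0,0,-0.025],0],[0,[0,0,-0.025],0],[0,[0,0,-0.025],0],[0,[0,0,-0.025],0],[0,[0,0,-0.025],0],[0,[0,0,-0.025],0],[0,[0,0,-0.01],0],[0,[0,0,0],0]]'

```text
t: 7.92
tool_pos: [0.4503, 0.1894, 0.2233]
eef_rot: [3.091, 0.564, 0.007]
force: [0.7, -0.4, 0.0]
finger_gap: 0.008
grasp_force: 0.0
```

```bash
python3 - <<'E'
from h import *
s=env.sense();print(s["t"],s["tool_pos"]);print(delta((.44,-.25,.22)).round(3),delta((.43,-.329,.22)).round(3))
E
```

```text
7.9167 [0.45032187 0.18944903 0.22333205]
[-0.165  0.407  0.003] [-0.202  0.478  0.003]
```

servo_tool --moves '[[0,[-0.007,0.018,0],0],[0,[-0.013,0.03,0],0],[0,[-0.013,0.03,0],0],[0,[-0.013,0.03,0],0],[0,[-0.013,0.03,0],0],[0,[-0.013,0.03,0],0],[0,[-0.013,0.03,0],0],[0,[-0.013,0.03,0],0],[0,[-0.013,0.03,0],0],[0,[-0.013,0.03,0],0],[0,[-0.013,0.03,0],0],[0,[-0.013,0.03,0],0]]'

```text
t: 8.92
tool_pos: [0.4308, -0.1911, 0.2193]
eef_rot: [-3.09, -0.564, 0.002]
force: [1.0, 0.4, -0.3]
finger_gap: 0.007
grasp_force: 0.0
```

servo_tool --moves '[[0,[-0.013,0.03,0],0],[0,[-0.013,0.03,0],0],[0,[-0.013,0.03,0],0],[0,[-0.007,0.018,0],0],[0,[-0.003,0.007,0],0],[0,[0,0,0],0],[0,[0,0,0],0]]'

```text
t: 9.5
tool_pos: [0.4266, -0.3134, 0.2197]
eef_rot: [-3.089, -0.564, 0.001]
force: [-0.5, 0.2, 0.7]
finger_gap: 0.002
grasp_force: 0.0
```

```bash
python3 - <<'E'
from h import *
s=env.sense();print(s["t"],s["tool_pos"],s["eef_rot"],delta((.43,-.329,.041)).round(3))
c=wristcap();find("white_handle",.021,c);find("driver_white",.01,c)
cv2.imwrite("pics/w3.png",c["frame"][:,:,::-1])
E
```

```text
9.5 [ 0.42661203 -0.31342228  0.21970466] [-3.08889250e+00 -5.64499657e-01  1.03157370e-03] [-0.002  0.016  0.179]
white_handle 0.79 333 215 [ 0.4354 -0.3286  0.021 ]
driver_white 0.77 344 177 [ 0.4725 -0.3256  0.01  ]
```

View pics/w3.png

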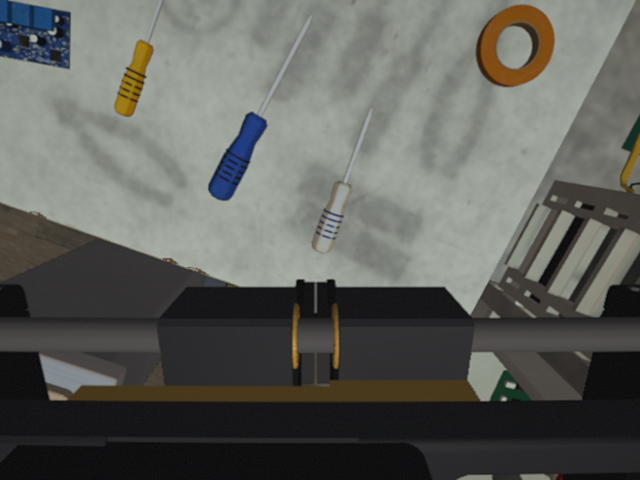

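Wrist view: white handle runs from (344,182) to (321,252), middle about (333,216), which gives (0.434,-0.329). The blue driver at (238,160) is well clear. Descending to z = 0.041.

servo_tool --moves '[[0,[0,0.01,0.005],0],[0,[0,0.0065,0.015],0],[0,[0,0,0.025],0],[0,[0,0,0.025],0],[0,[0,0,0.025],0],[0,[0,0,0.025],0],[0,[0,0,0.02],0],[0,[0,0,0.018],0],[0,[0,0,0.012],0],[0,[0,0,0.006],0],[0,[0,0,0.003],0],[0,[0,0,0],0]]'

```text
t: 10.65
tool_pos: [0.4326, -0.3302, 0.0416]
eef_rot: [3.09, 0.564, 0.0]
force: [-0.2, -0.4, -0.3]
finger_gap: 0.006
grasp_force: 0.0
```

```bash
python3 - <<'E'
from h import *
s=env.sense();print(s["t"],s["tool_pos"],s["eef_rot"],s["force"])
c=wristcap();cv2.imwrite("pics/w4.png",c["frame"][:,:,::-1])
E
```

```text
10.65 [ 0.43262877 -0.33019344  0.04157841] [3.09047054e+00 5.63912178e-01 2.04860326e-04] [-0.24280273 -0.42546959 -0.26953473]
```

View pics/w4.png

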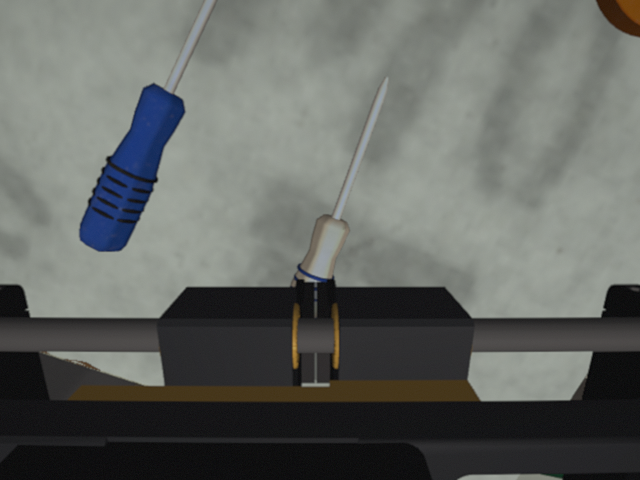

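Wrist view: white handle top at (332,218), passing behind the fingertips at (316,285). Checking the offset by projection.

```bash
python3 - <<'E'
from h import *
c=wristcap();s=env.sense()
for z in(s["tool_pos"][2],.021,.011):
    p=s["tool_pos"].copy();p[2]=z
    print(z,cv2.projectPoints(p[None],cv2.Rodrigues(np.array(c["R"]))[0],np.array(c["t"]),np.array(c["intrinsics"]),np.array(c["distortion"]))[0].ravel())
for u,v in[(386,80),(336,218)]:print(world(c,u,v,.011))
for u,v in[(333,216),(316,265)]:print(world(c,u,v,.021))
E
```

```text
0.04250329533311571 [316.91333411 301.97240734]
0.021 [316.74209241 285.00921383]
0.011 [316.67414082 278.28056451]
[ 0.54085987 -0.32572136  0.011     ]
[ 0.4687116  -0.32804025  0.011     ]
[ 0.47084186 -0.32499036  0.021     ]
[ 0.4434123  -0.32618788  0.021     ]
```

The handle middle comes out at (0.431,-0.329), against the tip at (0.4326,-0.330), 21 mm above it. Holding, then going up and over to the button.

servo_tool --moves '[[0,[0,0,0],0],[0,[0,0,0],0],[0,[0,0,0],0],[0,[0,0,0],0],[0,[0,0,0],0],[0,[0,0,0],0],[0,[0,0,0],0],[0,[0,0,0],0],[0,[0,0,0],0],[0,[0,0,0],0],[0,[0,0,0],0],[0,[0,0,0],0]]'

```text
t: 11.75
tool_pos: [0.4324, -0.3301, 0.0416]
eef_rot: [3.091, 0.564, -0.0]
force: [-0.3, -0.4, -0.2]
finger_gap: 0.005
grasp_force: 0.0
```

servo_tool --moves '[[0,[0,0,0],0],[0,[0,0,0],0],[0,[0,0,0],0],[0,[0,0,0],0],[0,[0,0,0],0],[0,[0,0,0],0],[0,[0,0,0],0],[0,[0,0,0],0],[0,[0,0,0],0],[0,[0,0,0],0],[0,[0,0,0],0],[0,[0,0,0],0]]'

```text
t: 12.75
tool_pos: [0.4324, -0.3301, 0.0415]
eef_rot: [3.091, 0.564, 0.0]
force: [-0.2, -0.2, 0.6]
finger_gap: 0.006
grasp_force: 0.0
```

servo_tool --moves '[[0,[0,0,0],0],[0,[0,0,0],0],[0,[0,0,0],0],[0,[0,0,0],0],[0,[0,0,0],0],[0,[0,0,0],0],[0,[0,0,0],0],[0,[0,0,0],0],[0,[0,0,0],0],[0,[0,0,0],0]]'

```text
t: 13.58
tool_pos: [0.4324, -0.3301, 0.0416]
eef_rot: [3.09, 0.564, 0.0]
force: [0.2, 0.6, -0.8]
finger_gap: 0.006
grasp_force: 0.0
```

servo_tool --moves '[[0,[0,0,-0.01],0],[0,[0,0,-0.025],0],[0,[0,0,-0.025],0],[0,[0,0,-0.025],0],[0,[0,0,-0.025],0],[0,[0,0,-0.025],0],[0,[0,0,-0.02],0],[0,[0,0,-0.01],0],[0,[0,0,-0.005],0]]'

```text
t: 14.33
tool_pos: [0.433, -0.3304, 0.2136]
eef_rot: [3.088, 0.563, 0.003]
force: [0.5, -0.4, -0.3]
finger_gap: 0.005
grasp_force: 0.0
```

servo_tool --moves '[[0,[0.014,-0.003,0],0],[0,[0.026,-0.006,0],0],[0,[0.026,-0.006,0],0],[0,[0.026,-0.006,0],0],[0,[0.026,-0.006,0],0],[0,[0.026,-0.006,0],0],[0,[0.026,-0.006,0],0],[0,[0.026,-0.006,0],0],[0,[0.026,-0.006,0],0],[0,[0.026,-0.006,0],0],[0,[0.02,-0.005,0],0],[0,[0.012,-0.003,0],0]]'

```text
t: 15.33
tool_pos: [0.6725, -0.1677, 0.2097]
eef_rot: [-3.088, -0.567, 0.003]
force: [-0.4, 0.1, -0.1]
finger_gap: 0.004
grasp_force: 0.0
```

servo_tool --moves '[[0,[0,0,0],0],[0,[0,0,0],0]]'

```text
t: 15.5
tool_pos: [0.6711, -0.1699, 0.2101]
eef_rot: [-3.089, -0.565, 0.003]
force: [-1.1, -1.2, 1.4]
finger_gap: 0.0
grasp_force: 0.0
```

```bash
python3 - <<'E'
from h import *
s=env.sense();print(s["t"],s["tool_pos"],s["eef_rot"],delta((.67,-.168,.035)).round(4))
c=wristcap();find("log_button_top",.022,c)
cv2.imwrite("pics/w5.png",c["frame"][:,:,::-1])
h=cv2.cvtColor(c["frame"],cv2.COLOR_RGB2HSV);g=((h[...,0]>45)&(h[...,0]<85)&(h[...,1]>120)&(h[...,2]>80)).astype(np.uint8)
n,l,st,ce=cv2.connectedComponentsWithStats(g)
for i in np.argsort(-st[1:,4])[:2]+1:print(st[i],ce[i],world(c,*ce[i],.022))
E
```

```text
15.5 [ 0.67105144 -0.16994012  0.21006398] [-3.08932621 -0.56536183  0.00309484] [ 0.     -0.002   0.1751]
log_button_top 0.81 310 218 [ 0.6706 -0.1636  0.022 ]
log_button_top 0.5 311 364 [ 0.5189 -0.2218  0.022 ]
[293 203  36  35 980] [310.54387755 219.66836735] [ 0.66928003 -0.16462092  0.022     ]
```

View pics/w5.png

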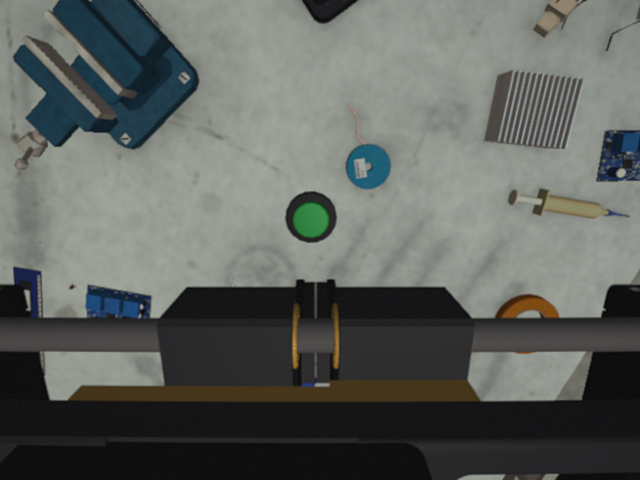

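Wrist view: green button centre is at (310.5,219.7), which gives (0.6695,-0.1650), matching the top view to 2 mm. The vice at (110,70) is clear of the gripper. Descending to just above the button.

servo_tool --moves '[[0,[0,-0.004,0.01],0],[0,[0,0,0.02],0],[0,[0,0,0.025],0],[0,[0,0,0.025],0],[0,[0,0,0.025],0],[0,[0,0,0.025],0],[0,[0,0,0.02],0],[0,[0,0,0.015],0],[0,[0,0,0.01],0],[0,[0,0,0.003],0],[0,[0,0,0],0],[0,[0,0,0],0]]'

```text
t: 16.6
tool_pos: [0.6706, -0.1669, 0.0347]
eef_rot: [3.09, 0.563, 0.002]
force: [0.7, 0.0, 0.0]
finger_gap: 0.007
grasp_force: 0.0
```

servo_tool --moves '[[0,[0,0,0.006],0],[0,[0,0,0.004],0],[0,[0,0,0.002],0],[0,[0,0,0.002],0],[0,[0,0,0.002],0],[0,[0,0,0.002],0],[0,[0,0,0.001],0],[0,[0,0,0],0],[0,[0,0,0],0],[0,[0,0,0],0]]'

```text
t: 17.43
tool_pos: [0.6703, -0.1668, 0.0164]
eef_rot: [3.09, 0.563, 0.001]
force: [-7.7, 1.1, 15.1]
finger_gap: 0.004
grasp_force: 7.8
```

15 N is well above the 5 N spring, so the button is on its stop. Releasing and looking.

servo_tool --moves '[[0,[0,0,0],0],[0,[0,0,0],0],[0,[0,0,-0.004],0],[0,[0,0,-0.006],0],[0,[0,0,-0.015],0],[0,[0,0,-0.025],0],[0,[0,0,-0.03],0],[0,[0,0,-0.03],0],[0,[0,0,-0.03],0],[0,[0,0,-0.02],0],[0,[0,0,0],0],[0,[0,0,0],0]]'

```text
t: 18.43
tool_pos: [0.6707, -0.1667, 0.1766]
eef_rot: [3.089, 0.564, 0.004]
force: [-0.3, 0.2, -0.5]
finger_gap: 0.005
grasp_force: 0.0
```

```bash
python3 - <<'E'
from h import *
s=env.sense();print(s["t"],s["tool_pos"],s["force"],np.abs(s["qvel"]).max())
c=wristcap();print(depthpt(c,*([int(x) for x in (310,200)])))
h=cv2.cvtColor(c["frame"],cv2.COLOR_RGB2HSV);g=((h[...,0]>45)&(h[...,0]<85)&(h[...,1]>120)&(h[...,2]>80)).astype(np.uint8)
n,l,st,ce=cv2.connectedComponentsWithStats(g);i=np.argmax(st[1:,4])+1;print(ce[i],depthpt(c,*ce[i]))
E
```

```text
18.4333 [ 0.67065608 -0.16673042  0.17661943] [-0.30606043  0.17136907 -0.48132533] 0.0447601264019365
[ 0.69087669 -0.15354612  0.0112097 ]
[313.05816938 229.08639863] [ 0.66938015 -0.16459387  0.02236276]
```

The button is back up at 22 mm and the arm is clear. Handing in.

```bash
python3 -c "
from station import env
print(env.job_done())"
```

```text
the job is handed in; nothing more can be done
None
```

I pointed at the green memory module, then at the white screwdriver's handle, each for over two seconds from about 2 cm above. I then pressed the green button to its stop and let it spring back, and handed the job in at about 18.5 s with the arm touching nothing.

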